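# Set the table gauge and stand the menu board at its end

### The arm

A 7-joint arm with a two-finger parallel gripper is mounted at the origin on the work surface; the furniture and walls round the work are solid. World frame = base frame: x ahead of the robot, y to its left, z up, the work surface at z = 0. Lengths are in m, angles in rad, forces in N, time in s.
With the tool pointing down it reaches from about 0.4 to 0.9 m from the base axis. Payload 5.5 kg.
Tool frame: the origin (TCP) lies where the fingers leave the gripper's body, on its centre line; the fingertips stand 66 mm ahead of it and the grasp point (between the pads) lies manip.grip_depth ahead of it (manip.grip_depth is the distance from the TCP to the grasp point, in m); z points along the fingers, y is the line along which they close (so a half turn about z gives the same grasp; the last joint's range is limited). The gripper opens to 92 mm and grips with 3 to 60 N. Pads are 19 mm wide; open, the fingers measure 130 mm over their backs; the gripper's body (75 mm by 190 mm) begins 47 mm behind the grasp point.
Start: joints at [1.439, 0.501, -0.427, 1.55, 0.221, 1.138, -0.21], TCP at [0.25, -0.6, 0.292] pointing down, gripper open.
Joint ranges: [-2.88, 2.88], [-0.31, 2.03], [-1.54, 1.56], [0.2, 2.42], [-1.41, 4.55], [0.19, 2.02], [-2.57, 2.57]. Speed limits (rad/s): [2.57, 2.57, 3.14, 3.14, 3.14, 3.14, 3.14].

### API

Orientations are given as a unit quaternion [w, x, y, z].
In Python, from workcell import manip gives the robot as it stands.
- The arm moves only by the tool inch_along, called after "Call:" by a JSON object that holds its "api" and its "payload". Schema: {"type":"object","properties":{"moves":{"type":"array","items":{"type":"object","properties":{"dx":{"type":"number"},"dy":{"type":"number"},"dz":{"type":"number"},"rz":{"type":"number"}},"additionalProperties":false},"minItems":1,"maxItems":20},"jaw":{"type":"number"},"squeeze":{"type":"number"},"only":{"type":"string"},"quiet":{"type":"boolean"},"lines":{"type":"string"}},"required":["moves"],"additionalProperties":false}. moves is a list of rows, 1 to 20 of them, each an object with the fields dx, dy, dz (the shift in m), rz (a turn about the tool's z in rad); a field left out counts as zero; each row is the pose to reach, as a shift and turn from the pose commanded when the call began, along the tool's axes at that moment; what a row does not reach only later rows make up. A row lasts 1/10 s, in which the tool goes at most 0.05 m and 0.15 rad, less where a joint would pass 70% of its speed; a pose out of reach is approached as far as the arm can. jaw is the finger opening in m, set as the call begins (left out keeps the last). The fingers move at their own pace and stop on an object; squeeze is the grip in N (left out, the last holds). Time passes only in rows, so rows that do not move let the fingers close. The tool returns the time, the measured TCP pose, the force, the opening and the grip force at its end. only (a regular expression) keeps the lines of the reply that match it, lines (a string "A,B") keeps lines A to B, and quiet returns only ok. Input that does not fit is refused with a message, and nothing moves.
- manip.observe(): the state, without advancing time (a new reading comes with each control period).
- manip.read_camera(name): name is "scene" or "top"; returns a dict with "pixels" (420x560x3 uint8, blue, green, red), "fx", "fy", "cx", "cy" (pixels), "rvec" (rotation vector, rad) and "tvec" (3), from world to camera coordinates, as OpenCV has them. Camera axes: x right, y down, z forward; pixel columns grow to the right and rows downward; lengths in m; the calibration is good to about 2 mm. A picture is of the moment at which its call begins. There is no depth.
- manip.finish_job(): hands the job in; it is judged then, once.
The state is a dict: "clock": time; "joint_pos": joint angles; "qd": joint speeds; "joint_torque": joint torques, N m; "position": TCP position; "tcp_rot": TCP orientation; "contact_force": force on the tool from outside, world axes, zero at the start; "torque": the same for the moment, N m; "gripper_width": finger opening in m; "grasp_force": force on a finger pad.
Only numpy, scipy, OpenCV 4.12 (cv2) and the standard library are available. Lean on these libraries where they do the work, as an engineer would, in place of code of your own. Each camera call takes 0.05 s, during which the arm holds its last target. There are 200 camera calls.

### The job

On the low black spring gauge, pull the blade out by its blue tab until the red rider on the blade is level with the white index line near the mouth of the case; a brake holds the blade where it is left. Then take the wooden menu board off its sloping rest and stand it upright on its thin lower edge on the table right at the end of the blade, centred on it, square to it and close up to the tab (no more than a finger's width away), without shifting the blade off its mark. Let go of both and leave the other table things where they stand.

Things in the scene. Friction and masses are not known exactly. Their poses are not given: they have to be found in the camera images.
- gauge: Low black spring gauge, fixed: open-topped channel 170 mm long, 44 wide, 32 high on a 60 mm wide foot plate, grey drum 40 mm high at its far end. Origin on the table under the blade, 85 mm in front of the channel's mouth; x runs from the blade's end to the case (channel x=+85 to +255 mm), y across, z up. The blade pulls out to -x, roughly towards the robot.
- index_line (a point): Middle of the white index line across the two rims of the channel, 15 mm behind its mouth: at x=+100 mm, z=32 mm in the gauge's frame.
- blade (a joint): How far the blade (steel strip 22 mm wide, 4 mm thick, at z=20 to 24 mm) is pulled out, in m: 0 fully in, 0.135 end stop. A spring draws it in with 1.4 N at 0, rising 0.12 N per cm; a brake of about 4.5 N holds it where it is left. So pulling slowly takes about 6 to 7.5 N, pushing back only 1.5 to 3 N.
- tab (a point): Blue pull tab on the end of the blade, an upright block 16 mm thick (along the gauge's x), 32 mm wide (y), from z=4 to 63 mm, with a cap 20 x 36 mm from z=63 to 68 mm. This point is in its middle at z=45 mm, 60 mm in front of the index line when the blade is fully in. Axes as the gauge's.
- tab_front (a point): Point in the plane of the foremost edge of the tab's cap (10 mm to -x of tab), on the blade's centre line at z=45 mm; axes as the gauge's.
- rider (a joint): Where the red rider is clamped on the blade, in m: the rider lies level with the index line when joint blade equals this value. It cannot be shifted by hand.
- rider_mark (a point): Middle of the white line on top of the red rider (12 mm along the blade, 26 mm wide) that sits on the blade in the open channel; z=35 mm. It moves with the blade.
- board: Loose light-wood menu board, paper panel on both faces, 20 mm thick (x), 110 wide (y), 130 tall (z), 0.13 to 0.27 kg. Origin: centre of its lower thin face; z points up the board, x through its thickness. It starts leaning on the rest, 32 degrees from upright, its top to the rest's -x (to the right, seen from the robot).
- rest: Dark wood sloping rest, fixed, base 130 x 110 x 10 mm, origin at the centre of its underside. Its back slab (100 mm wide, 10 thick) leans 32 degrees to -x under the lowest 75 mm of the board; the upper 55 mm of the board stand free on both faces. The board's foot lies on a ledge at x=+30, z=28 mm, behind a brass lip 7 mm above the ledge.
- water_glass: Loose clear water glass 73 mm wide, 88 mm high, origin under its foot; leave it.
- mill: Loose brown pepper mill 57 mm wide, 191 mm high, origin under its foot; leave it.
- bottle: Loose swing-top bottle 68 mm wide, 274 mm high, origin under its foot; leave it. Fixed things round the edge: two lamps 378 mm high at about (0.91, 0.40) and (0.91, -0.38) m, glasses, a corkscrew, a wooden box.

How it is judged:
By the outcome, as a careful person would: the job done as asked, in the order asked, and still so for the second after the job is handed in, with the robot touching nothing.
It also fails if it takes over 61 s, if anything falls off the work surface, if the arm or the gripper's body presses on something with over 40 N, if the wrist force passes 120 N, or if a joint passes its speed limit or range.

## Working session

There is one attempt and no reset: what is moved stays moved. The work goes in short steps, Python scripts to look and compute and a tool call to move; the robot and the scene stay as the last step left them, time stands still between calls to the robot, and variables do not carry over. Pictures are saved under pics/ and viewed, at most 13 in all, crops included, and the job is handed in when it is done.

```bash
ls; mkdir -p pics; cat > h.py <<'E'
import cv2,numpy as np
from workcell import manip
from scipy.spatial.transform import Rotation as R
def cam(n):
    c=manip.read_camera(n); c['R']=cv2.Rodrigues(np.array(c['rvec'],float))[0]; c['t']=np.array(c['tvec'],float).ravel(); return c
def ray(c,u,v):
    d=c['R'].T@np.array([(u-c['cx'])/c['fx'],(v-c['cy'])/c['fy'],1]); return -c['R'].T@c['t'],d
def onz(c,u,v,z):
    o,d=ray(c,u,v); return o+d*(z-o[2])/d[2]
def proj(c,p):
    q=c['R']@np.array(p)+c['t']; return q[0]/q[2]*c['fx']+c['cx'],q[1]/q[2]*c['fy']+c['cy']
def tri(c1,p1,c2,p2):
    o1,d1=ray(c1,*p1);o2,d2=ray(c2,*p2)
    s=np.linalg.lstsq(np.c_[d1,-d2],o2-o1,rcond=None)[0]; a=o1+d1*s[0];b=o2+d2*s[1]
    return (a+b)/2,np.linalg.norm(a-b)
E
python3 - <<'E'
from h import *
for n in('scene','top'):
    c=cam(n);cv2.imwrite(f'pics/{n}0.png',cv2.resize(c['pixels'],None,fx=1.4,fy=1.4));print(n,-c['R'].T@c['t'],c['fx'])
o=manip.observe();print(o,manip.grip_depth)
E
```

```text
pics
workcell.py
scene [0.03814517 1.01068754 1.15297539] 543.7429564805234
top [ 0.53807681 -0.09595116  1.00771356] 393.4955845842184
{'clock': 0.1, 'joint_pos': array([ 1.439198  ,  0.50178634, -0.42683699,  1.55136186,  0.2207948 ,
        1.13829014, -0.21029469]), 'qd': array([ 0.00065709, -0.00259548,  0.00225491, -0.00250168, -0.00035214,
        0.00079969, -0.00029558]), 'joint_torque': array([-1.07895245e-02, -5.67874146e+01, -5.83842069e+00, -2.79915047e+01,
       -6.90311333e-02,  2.41173530e-02,  6.08194591e-05]), 'position': array([ 0.24978165, -0.59952147,  0.29125752]), 'tcp_rot': array([-8.85068172e-04,  9.80571673e-01,  1.96159101e-01, -1.32151350e-04]), 'contact_force': array([-0.32273381,  0.553481  , -0.68800262]), 'torque': array([-0.03895726, -0.03202982,  0.05176395]), 'grasp_force': 0.0, 'gripper_width': 0.09153376043713614} 0.0467
```

View pics/scene0.png

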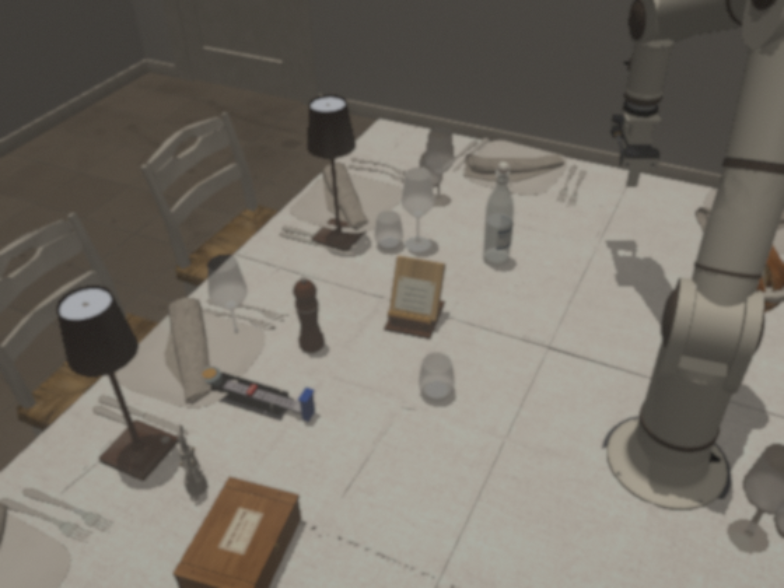

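View pics/top0.png

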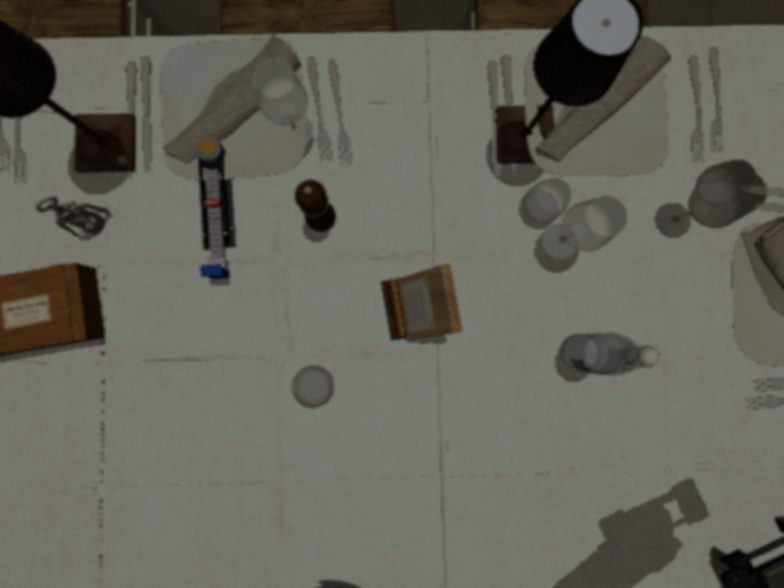

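The scene view shows the gauge at about (260,393) with its blue tab at (307,403), and the board on its rest at (415,295). In the top view the tab is at (213,271), the rider at (211,203), the drum at (208,150), and the board spans (385–460, 265–340). All of these are in 1.4x pixels.

```bash
cat > m.py <<'E'
from h import *
def blob(c,kind):
    h=cv2.cvtColor(c['pixels'],cv2.COLOR_BGR2HSV); H,S,V=cv2.split(h)
    if kind=='blue': m=(H>105)&(H<130)&(S>120)&(V>40)
    if kind=='red': m=((H<6)|(H>174))&(S>110)&(V>90)
    m=m.astype('uint8'); n,l,s,ce=cv2.connectedComponentsWithStats(m)
    return [(tuple(np.round(ce[i],2)),s[i].tolist()) for i in range(1,n) if s[i][4]>=5]
E
python3 - <<'E'
from m import *
C={n:cam(n) for n in('scene','top')}
for n,c in C.items():
    for k in('blue','red'): print(n,k,blob(c,k))
t,s=C['top']['pixels'],C['scene']['pixels']
f=lambda p,x,y,w,h:cv2.resize(p[y:y+h,x:x+w],(400,int(400*h/w)),interpolation=cv2.INTER_CUBIC)
a=f(t,125,95,60,60*7//5//1+20);print(a.shape)
T1=f(t,110,95,75,110)[:590];T2=f(t,265,180,75,75)
cv2.imwrite('pics/c1.png',np.hstack([cv2.resize(t[95:205,110:190],(400,550),interpolation=cv2.INTER_CUBIC),cv2.resize(t[180:255,265:340],(400,400),interpolation=cv2.INTER_CUBIC)[:, :].copy() if 0 else cv2.copyMakeBorder(cv2.resize(t[180:255,265:340],(400,400),interpolation=cv2.INTER_CUBIC),0,150,0,0,cv2.BORDER_CONSTANT)]))
cv2.imwrite('pics/c2.png',np.hstack([cv2.resize(s[255:305,145:230],(425,250),interpolation=cv2.INTER_CUBIC),cv2.resize(s[175:245,265:330],(325,350),interpolation=cv2.INTER_CUBIC)[:250]]) if 0 else cv2.copyMakeBorder(np.hstack([cv2.copyMakeBorder(cv2.resize(s[255:305,145:230],(425,250),interpolation=cv2.INTER_CUBIC),0,100,0,0,cv2.BORDER_CONSTANT),cv2.resize(s[175:245,265:330],(325,350),interpolation=cv2.INTER_CUBIC)]),0,0,0,0,cv2.BORDER_CONSTANT))
E
```

```text
scene blue [((np.float64(218.27), np.float64(281.73)), [216, 279, 5, 6, 15])]
scene red [((np.float64(180.5), np.float64(278.0)), [179, 276, 4, 5, 8])]
top blue [((np.float64(151.07), np.float64(193.06)), [144, 189, 15, 9, 107])]
top red [((np.float64(151.17), np.float64(143.72)), [147, 142, 8, 4, 18])]
(693, 400, 3)
```

View pics/c1.png

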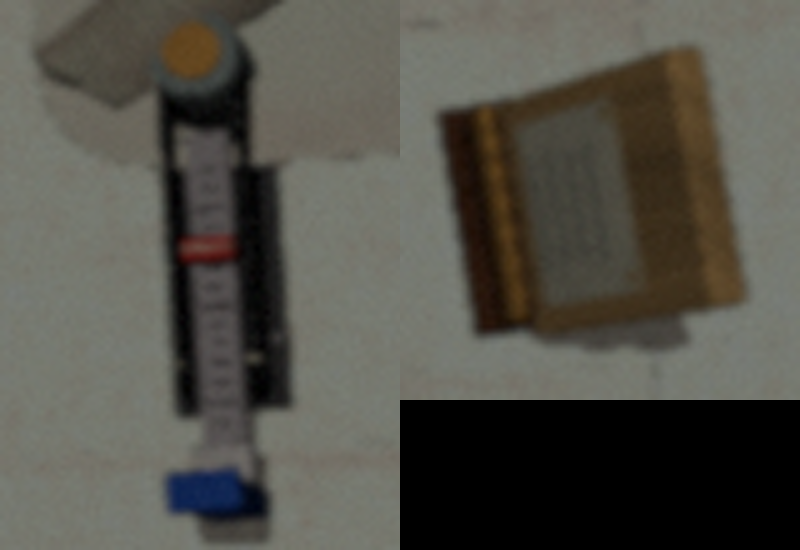

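View pics/c2.png

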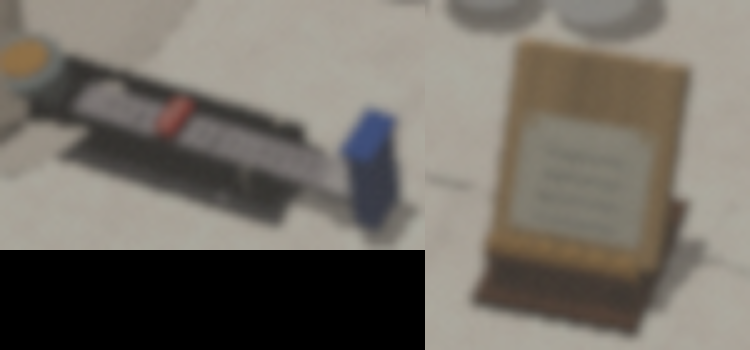

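The top crop shows the index ticks at c1 (182,358) and (255,358), the cap at (168–240, 472–514) and the rider at (208,248). The board's bright top face has corners at (668,55), (702,48), (747,298) and (710,305). The scene crop shows the board's front top edge from (522,42) to (690,68).

```bash
python3 - <<'E'
from h import *
c=cam('top');s=cam('scene')
L=lambda x,y:(110+x/5-.4,95+y/5-.4)
Q=lambda x,y:(265+(x-400)/5.333-.4,180+y/5.333-.4)
S=lambda x,y:(265+(x-425)/5-.4,175+y/5-.4)
G=lambda x,y:(145+x/5-.4,255+y/5-.4)
np.set_printoptions(precision=4,suppress=True)
i1=onz(c,*L(182,358),.032);i2=onz(c,*L(255,358),.032);print('idx',i1,i2,(i1+i2)/2,np.linalg.norm(i1-i2))
r=onz(c,*L(208,248),.035);print('rider',r)
t=onz(c,*L(204,493),.068);print('tab',t)
for p in((168,472),(168,514),(240,472),(240,514)):print(' capc',onz(c,*L(*p),.068))
print('drum',onz(c,*L(190,50),.04))
print('rider scene',onz(s,*G(176,116),.035),'tab scene',onz(s,*G(371,132),.068))
print('blue tri')
zt=.028+.130*np.cos(np.radians(32))
print('ztop',zt)
for p in((668,55),(710,305)):print('front top',onz(c,*Q(*p),zt+.01*np.sin(.5585)))
for p in((702,48),(747,298)):print('back top',onz(c,*Q(*p),zt-.01*np.sin(.5585)))
# front top edge corners: scene near
for a,b in(((668,55),(522,42)),((710,305),(690,68))):print('tri',tri(c,Q(*a),s,S(*b)))
for p in((440,110),(478,333)):print('rest base',onz(c,*Q(*p),.01))
for p in((475,305),(640,333)):print('rest base s',onz(s,*S(*p),.0))
for p in((490,245),(638,275)):print('lip s',onz(s,*S(*p),.035))
E
```

```text
idx [0.7329 0.207  0.032 ] [0.7321 0.1705 0.032 ] [0.7325 0.1888 0.032 ] 0.036471120542723716
rider [0.7879 0.1932 0.035 ]
tab [0.6599 0.1852 0.068 ]
 capc [0.6705 0.2024 0.068 ]
 capc [0.6502 0.2023 0.068 ]
 capc [0.6697 0.1679 0.068 ]
 capc [0.6494 0.1679 0.068 ]
drum [0.8881 0.2008 0.04  ]
rider scene [0.7847 0.1953 0.035 ] tab scene [0.6591 0.1844 0.068 ]
blue tri
ztop 0.13824625250033537
front top [ 0.6492 -0.2006  0.1435]
front top [ 0.5453 -0.2145  0.1435]
back top [ 0.6533 -0.2163  0.1329]
back top [ 0.548  -0.2315  0.1329]
tri (array([ 0.6487, -0.2013,  0.1408]), np.float64(0.0020243626887714136))
tri (array([ 0.5431, -0.2155,  0.1436]), np.float64(0.004977379028748403))
rest base [ 0.6424 -0.1069  0.01  ]
rest base [ 0.5358 -0.1224  0.01  ]
rest base s [ 0.6387 -0.109   0.    ]
rest base s [ 0.5337 -0.1287  0.    ]
lip s [ 0.637  -0.1289  0.035 ]
lip s [ 0.5412 -0.1417  0.035 ]
```

```bash
cat > go.py <<'E'
import sys
from h import *
# go.py x y z [yaw of tool x, deg]: shift in tool axes
o=manip.observe(); q=o['tcp_rot']; M=R.from_quat([q[1],q[2],q[3],q[0]]).as_matrix()
a=list(map(float,sys.argv[1:])); d=M.T@(np.array(a[:3])-o['position'])
yaw=np.degrees(np.arctan2(M[1,0],M[0,0]))
print('d',d.round(4),'yaw',yaw.round(2),'tilt',M[2,2].round(4), 'turn',np.radians(-(a[3]-yaw)).round(4) if len(a)>3 else '', 'j',o['joint_pos'].round(2))
E
python3 go.py .66 .185 .2 93.7; python3 go.py .66 .185 .097 93.7
```

```text
d [ 0.6804 -0.5666  0.0923] yaw 22.62 tilt -1.0 turn -1.2405 j [ 1.44  0.5  -0.43  1.55  0.22  1.14 -0.21]
d [ 0.6804 -0.5666  0.1953] yaw 22.62 tilt -1.0 turn -1.2405 j [ 1.44  0.5  -0.43  1.55  0.22  1.14 -0.21]
```

Call:
{"api": "inch_along", "payload": {"moves": [{"dx": 0.17,"dy": -0.14,"dz": -0.02,"rz": -0.3},{"dx": 0.17,"dy": -0.14,"dz": -0.02,"rz": -0.3},{"dx": 0.17,"dy": -0.14,"dz": -0.02,"rz": -0.3},{"dx": 0.17,"dy": -0.14,"dz": -0.02,"rz": -0.3},{"dx": 0.17,"dy": -0.14,"dz": -0.02,"rz": -0.3},{"dx": 0.34,"dy": -0.28,"rz": -0.8},{"dx": 0.34,"dy": -0.28,"rz": -0.8},{"dx": 0.34,"dy": -0.28,"rz": -0.8},{"dx": 0.34,"dy": -0.28,"rz": -0.8},{"dx": 0.34,"dy": -0.28,"rz": -0.8},{"dx": 0.68,"dy": -0.567,"dz": 0.06,"rz": -1.24},{"dx": 0.68,"dy": -0.567,"dz": 0.06,"rz": -1.24},{"dx": 0.68,"dy": -0.567,"dz": 0.06,"rz": -1.24},{"dx": 0.68,"dy": -0.567,"dz": 0.06,"rz": -1.24},{"dx": 0.68,"dy": -0.567,"dz": 0.06,"rz": -1.24},{"dx": 0.68,"dy": -0.567,"dz": 0.06,"rz": -1.24},{"dx": 0.68,"dy": -0.567,"dz": 0.06,"rz": -1.24},{"dx": 0.68,"dy": -0.567,"dz": 0.06,"rz": -1.24},{"dx": 0.68,"dy": -0.567,"dz": 0.06,"rz": -1.24},{"dx": 0.68,"dy": -0.567,"dz": 0.06,"rz": -1.24}], "jaw": 0.06}}

```text
clock: 2.3
position: [0.6588, 0.1946, 0.2311]
tcp_rot: [-0.003, 0.681, 0.733, 0.002]
contact_force: [-0.7, 0.4, 0.4]
gripper_width: 0.0599
grasp_force: 0.0
```

```bash
python3 go.py .66 .185 .097 93.7
```

```text
d [-0.0105  0.0006  0.134 ] yaw 94.2 tilt -1.0 turn 0.0088 j [ 0.19  0.72 -0.79  1.49  0.54  1.15 -0.63]
```

Call:
{"api": "inch_along", "payload": {"moves": [{"dx": -0.005,"dz": 0.04},{"dx": -0.005,"dz": 0.08},{"dx": -0.005,"dz": 0.08},{"dx": -0.005,"dz": 0.08},{"dx": -0.005,"dz": 0.08}]}}

```text
clock: 2.8
position: [0.6612, 0.1807, 0.1549]
tcp_rot: [0.001, 0.684, 0.729, 0.002]
contact_force: [-0.7, -0.1, 0.3]
gripper_width: 0.06
grasp_force: 0.0
```

```bash
python3 go.py .66 .185 .097 93.7
```

```text
d [ 0.0043 -0.0011  0.0579] yaw 93.66 tilt -1.0 turn -0.0008 j [ 0.18  0.8  -0.74  1.55  0.6   1.03 -0.66]
```

Call:
{"api": "inch_along", "payload": {"moves": [{"dx": 0.005,"dz": 0.03},{"dx": 0.005,"dz": 0.058},{"dx": 0.005,"dz": 0.058},{"dx": 0.005,"dz": 0.058}]}}

```text
clock: 3.2
position: [0.6605, 0.1853, 0.0962]
tcp_rot: [0.0, 0.684, 0.729, 0.001]
contact_force: [0.3, -0.2, 0.5]
gripper_width: 0.0597
grasp_force: 0.0
```

```bash
python3 go.py .66 .185 .097 93.7
```

```text
d [-0.0003 -0.0006 -0.0008] yaw 93.65 tilt -1.0 turn -0.0008 j [ 0.15  0.87 -0.7   1.56  0.65  0.95 -0.7 ]
```

Call:
{"api": "inch_along", "payload": {"moves": [{},{},{},{},{},{}], "jaw": 0, "squeeze": 20}}

```text
clock: 3.8
position: [0.6604, 0.185, 0.0949]
tcp_rot: [0.0, 0.684, 0.729, 0.001]
contact_force: [2.0, 0.3, 1.9]
gripper_width: 0.0195
grasp_force: 20.3
```

```bash
python3 go.py .66 .185 .097 93.7
```

```text
d [-0.     -0.0004 -0.0021] yaw 93.65 tilt -1.0 turn -0.0008 j [ 0.15  0.87 -0.7   1.57  0.65  0.95 -0.7 ]
```

Call:
{"api": "inch_along", "payload": {"moves": [{"dy": -0.006},{"dy": -0.012},{"dy": -0.018},{"dy": -0.024},{"dy": -0.03},{"dy": -0.036},{"dy": -0.042},{"dy": -0.048},{"dy": -0.048},{"dy": -0.048}]}}

```text
clock: 4.8
position: [0.6128, 0.1821, 0.0949]
tcp_rot: [0.001, 0.684, 0.729, 0.001]
contact_force: [4.1, -0.4, 2.0]
gripper_width: 0.0193
grasp_force: 20.2
```

```bash
python3 - <<'E'
from m import *
c=cam('top');cv2.imwrite('pics/g2.png',cv2.resize(c['pixels'][120:220,120:190],(560,600)[:0] or (420,600),interpolation=cv2.INTER_CUBIC))
s=cam('scene')
b=blob(c,'red');print(b,blob(s,'red'));r=onz(c,*b[0][0],.035);print(r)
np.set_printoptions(precision=4,suppress=True)
cv2.imwrite('pics/g2.png',np.hstack([cv2.resize(c['pixels'][120:220,120:190],(420,600),interpolation=cv2.INTER_CUBIC),cv2.copyMakeBorder(cv2.resize(s['pixels'][255:305,165:225],(360,300),interpolation=cv2.INTER_CUBIC),0,300,0,0,cv2.BORDER_CONSTANT)]))
E
```

```text
[((np.float64(152.55), np.float64(162.45)), [148, 161, 9, 4, 29])] [((np.float64(195.4), np.float64(282.1)), [194, 280, 4, 5, 10])]
[0.74144006 0.1897726  0.035     ]
```

View pics/g2.png

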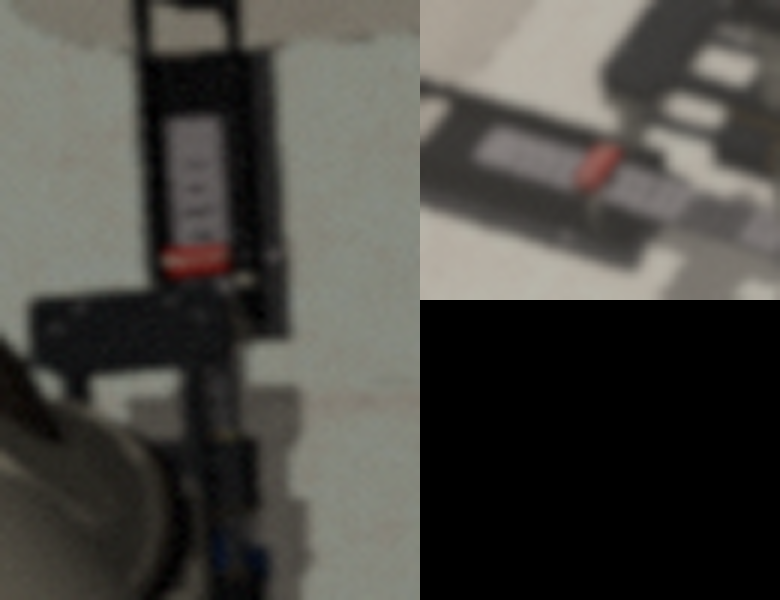

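Pixel positions in this crop: the rider sits at (195,260) and the right index tick at (243,282), so about 8–9 mm remain. I'll pull 8 mm, let go, lift clear and measure precisely.

Call:
{"api": "inch_along", "payload": {"moves": [{"dy": -0.004},{"dy": -0.008},{"dy": -0.008},{"dy": -0.008},{"dy": -0.008}]}}

```text
clock: 5.4
position: [0.6047, 0.1815, 0.0949]
tcp_rot: [0.001, 0.684, 0.729, 0.001]
contact_force: [5.6, 0.4, 4.5]
gripper_width: 0.0196
grasp_force: 20.8
```

Call:
{"api": "inch_along", "payload": {"moves": [{},{},{},{"dz": -0.03},{"dz": -0.07},{"dx": -0.05,"dy": -0.03,"dz": -0.1},{"dx": -0.1,"dy": -0.06,"dz": -0.12},{"dx": -0.15,"dy": -0.1,"dz": -0.12},{"dx": -0.2,"dy": -0.14,"dz": -0.12},{"dx": -0.25,"dy": -0.18,"dz": -0.12},{"dx": -0.25,"dy": -0.18,"dz": -0.12},{"dx": -0.25,"dy": -0.18,"dz": -0.12}], "jaw": 0.05}}

```text
clock: 6.6
position: [0.4343, -0.0837, 0.2124]
tcp_rot: [-0.003, 0.686, 0.727, -0.004]
contact_force: [-0.5, -0.2, 0.3]
gripper_width: 0.0504
grasp_force: 0.0
```

```bash
python3 - <<'E'
from m import *
cs=[cam('top') for _ in range(8)];c=cs[0];A=np.mean([k['pixels'].astype(float) for k in cs],0);np.save('top.npy',A)
ss=[cam('scene') for _ in range(8)];s=ss[0];B=np.mean([k['pixels'].astype(float) for k in ss],0);np.save('sc.npy',B)
f=lambda a:cv2.convertScaleAbs(a,alpha=1.6)
cv2.imwrite('pics/g3.png',np.hstack([cv2.resize(f(A[150:220,130:175]),(385,600),interpolation=cv2.INTER_CUBIC),cv2.copyMakeBorder(cv2.resize(f(B[265:305,175:227]),(390,300),interpolation=cv2.INTER_CUBIC),0,300,0,0,cv2.BORDER_CONSTANT)]))
c['pixels']=A.astype('uint8');s['pixels']=B.astype('uint8')
for k in 'red','blue':print(blob(c,k),blob(s,k))
E
```

```text
[((np.float64(152.04), np.float64(163.32)), [149, 162, 8, 4, 25])] [((np.float64(196.0), np.float64(282.29)), [195, 281, 3, 4, 7])]
[((np.float64(152.39), np.float64(213.41)), [145, 210, 15, 8, 107])] [((np.float64(234.45), np.float64(286.91)), [233, 285, 4, 5, 11])]
```

View pics/g3.png

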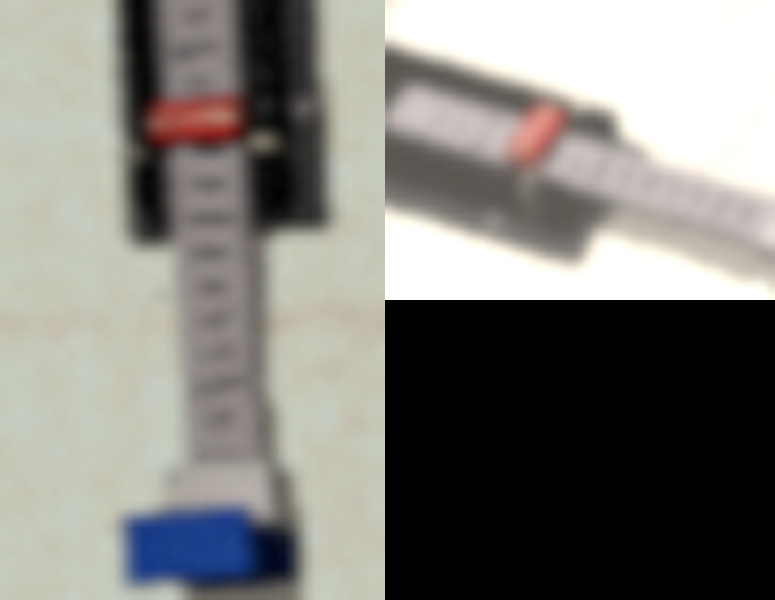

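The crop shows the rider at (195,119) and the index ticks at (140,155) and (263,140). The rider is about 8 mm short, so the blade slid or slipped back on release.

```bash
cat > idx.py <<'E'
from m import *
# rider and tick positions in the averaged top view (brightness/redness-weighted)
def meas(n=6):
    cs=[cam('top') for _ in range(n)];c=cs[0];A=np.mean([k['pixels'].astype(float) for k in cs],0)
    red=np.clip(A[...,2]-A[...,1]-15,0,None); red[:135]=0;red[185:]=0;red[:,:140]=0;red[:,165:]=0
    v,u=np.indices(red.shape);r=(np.sum(u*red)/red.sum(),np.sum(v*red)/red.sum())
    blue=np.clip(A[...,0]-A[...,2]-30,0,None);blue[:185]=0;blue[235:]=0;blue[:,:135]=0;blue[:,175:]=0
    b=(np.sum(u*blue)/max(blue.sum(),1),np.sum(v*blue)/max(blue.sum(),1))
    return c,A,r,b
if __name__=='__main__':
    np.set_printoptions(precision=4,suppress=True)
    c,A,r,b=meas();R0=onz(c,*r,.035);T=onz(c,*b,.066);print('rider',r,R0,'tab',b,T)
    if 1:
        A0=np.load('top.npy');g=A0.min(2)
        for x0,x1 in((144,149),(158,163)):
            w=g[160:174,x0:x1];print(w.round(0).astype(int))
E
python3 idx.py; python3 -c "
from h import *
c=cam('top')
L=lambda x,y:(130+x/8.556-.45,150+y/8.571-.45)
for p in((140,155),(263,140)):print(L(*p),onz(c,*L(*p),.032))
for p in((128,515),(130,583),(250,512),(253,578)):print(onz(c,*L(*p),.068))
"; python3 go.py .605 .18 .097 93.7
```

```text
rider (np.float64(152.3088872152137), np.float64(163.71511956317076)) [0.7383 0.1904 0.035 ] tab (np.float64(151.9938155551158), np.float64(213.29492380763907)) [0.6117 0.1819 0.066 ]
[[59 25  9 11 34]
 [61 27  9 11 29]
 [60 28 12 15 27]
 [63 30 17 26 37]
 [67 33 22 35 44]
 [74 37 20 23 28]
 [79 45 22 13 12]
 [81 54 34 17 15]
 [78 51 32 19 22]
 [79 46 21 10 22]
 [79 40 14  4 19]
 [78 41 12  6 17]
 [80 42 15  5 17]
 [83 47 19  6 16]]
[[36 17 10  8  4]
 [26 16 17 15  8]
 [20 16 22 18 10]
 [23 15 16 13  8]
 [18 15 16 12  7]
 [19 32 39 34 21]
 [38 50 58 51 32]
 [52 44 44 38 24]
 [57 33 20 14 10]
 [56 30 12  6  4]
 [58 32 12  7  3]
 [59 32 12  6  3]
 [60 34 12  6  1]
 [62 36 14  5  2]]
(145.91278634876113, 167.6342375452106) [0.72928235 0.20721115 0.032     ]
(160.28866292660123, 165.88415004083538) [0.73292664 0.17131624 0.032     ]
[0.62069408 0.19914659 0.068     ]
[0.60168496 0.19854365 0.068     ]
[0.62075372 0.16515751 0.068     ]
[0.60228923 0.16433092 0.068     ]
d [0.2487 0.1811 0.1172] yaw 93.66 tilt -1.0 turn -0.0008 j [ 0.92  0.35 -0.93  2.1   0.37  0.86 -0.16]
```

```bash
python3 go.py .6113 .1817 .16 93.8
```

```text
d [0.25   0.1875 0.0542] yaw 93.66 tilt -1.0 turn -0.0025 j [ 0.92  0.35 -0.93  2.1   0.37  0.86 -0.16]
```

Call:
{"api": "inch_along", "payload": {"moves": [{"dx": 0.25,"dy": 0.187},{"dx": 0.25,"dy": 0.187},{"dx": 0.25,"dy": 0.187},{"dx": 0.25,"dy": 0.187},{"dx": 0.25,"dy": 0.187},{"dx": 0.25,"dy": 0.187},{"dx": 0.25,"dy": 0.187},{"dx": 0.25,"dy": 0.187},{"dx": 0.25,"dy": 0.187},{"dx": 0.25,"dy": 0.187,"dz": 0.05},{"dx": 0.25,"dy": 0.187,"dz": 0.05},{"dx": 0.25,"dy": 0.187,"dz": 0.05}]}}

```text
clock: 8.95
position: [0.6099, 0.1793, 0.1637]
tcp_rot: [-0.0, 0.685, 0.729, -0.002]
contact_force: [0.0, 0.4, 0.7]
gripper_width: 0.0503
grasp_force: 0.0
```

```bash
python3 go.py .6113 .1817 .096 93.8
```

```text
d [0.0025 0.0017 0.0677] yaw 93.54 tilt -1.0 turn -0.0045 j [ 0.22  0.73 -0.78  1.68  0.59  1.   -0.71]
```

Call:
{"api": "inch_along", "payload": {"moves": [{"dx": 0.002,"dy": 0.001,"dz": 0.035},{"dx": 0.002,"dy": 0.001,"dz": 0.068},{"dx": 0.002,"dy": 0.001,"dz": 0.068},{"dx": 0.002,"dy": 0.001,"dz": 0.068}]}}

```text
clock: 9.35
position: [0.6123, 0.1837, 0.0983]
tcp_rot: [0.0, 0.684, 0.729, 0.0]
contact_force: [0.5, -0.4, 0.3]
gripper_width: 0.0498
grasp_force: 0.0
```

Call:
{"api": "inch_along", "payload": {"moves": [{},{},{},{},{},{}], "jaw": 0, "squeeze": 20}}

```text
clock: 9.95
position: [0.6115, 0.1838, 0.0966]
tcp_rot: [0.0, 0.684, 0.729, -0.0]
contact_force: [-2.4, -1.0, 5.6]
gripper_width: 0.0194
grasp_force: 20.0
```

```bash
python3 idx.py|head -1
```

```text
rider (np.float64(152.30048732138434), np.float64(163.5757000082597)) [0.7386 0.1904 0.035 ] tab (np.float64(0.0), np.float64(0.0)) [1.154  0.5606 0.066 ]
```

Call:
{"api": "inch_along", "payload": {"moves": [{"dy": -0.004},{"dy": -0.0085},{"dy": -0.0085},{"dy": -0.0085},{"dy": -0.0085}]}}

```text
clock: 10.75
position: [0.6049, 0.1833, 0.0967]
tcp_rot: [0.001, 0.684, 0.729, 0.002]
contact_force: [5.1, 0.3, 0.2]
gripper_width: 0.0199
grasp_force: 20.0
```

```bash
python3 idx.py|head -1; python3 go.py .6113 .1817 .096 93.8
```

```text
rider (np.float64(152.66273854542257), np.float64(166.01459854014598)) [0.7324 0.1895 0.035 ] tab (np.float64(0.0), np.float64(0.0)) [1.154  0.5606 0.066 ]
d [-0.002   0.0063  0.0007] yaw 93.63 tilt -1.0 turn -0.0029 j [ 0.17  0.8  -0.72  1.72  0.66  0.88 -0.77]
```

Call:
{"api": "inch_along", "payload": {"moves": [{"dy": -0.002},{"dy": -0.002},{"dy": -0.002}]}}

```text
clock: 11.35
position: [0.6031, 0.1832, 0.0967]
tcp_rot: [0.001, 0.684, 0.729, 0.002]
contact_force: [5.8, 0.1, -2.4]
gripper_width: 0.0194
grasp_force: 20.0
```

```bash
python3 idx.py|head -1
```

```text
rider (np.float64(152.36234535633392), np.float64(166.76781669280362)) [0.7305 0.1902 0.035 ] tab (np.float64(0.0), np.float64(0.0)) [1.154  0.5606 0.066 ]
```

Call:
{"api": "inch_along", "payload": {"moves": [{},{},{},{},{}], "jaw": 0.05}}

```text
clock: 12.15
position: [0.6008, 0.1833, 0.0961]
tcp_rot: [-0.0, 0.684, 0.729, -0.0]
contact_force: [-0.1, -0.6, 0.1]
gripper_width: 0.0491
grasp_force: 0.0
```

```bash
python3 idx.py|head -1
```

```text
rider (np.float64(152.3980121382707), np.float64(166.73805963585184)) [0.7306 0.1901 0.035 ] tab (np.float64(0.0), np.float64(0.0)) [1.154  0.5606 0.066 ]
```

Call:
{"api": "inch_along", "payload": {"moves": [{"dz": -0.03},{"dz": -0.07},{"dz": -0.1},{"dx": -0.1,"dy": -0.06,"dz": -0.12},{"dx": -0.25,"dy": -0.18,"dz": -0.12},{"dx": -0.25,"dy": -0.18,"dz": -0.12},{"dx": -0.25,"dy": -0.18,"dz": -0.12},{"dx": -0.25,"dy": -0.18,"dz": -0.12},{"dx": -0.25,"dy": -0.18,"dz": -0.12},{"dx": -0.25,"dy": -0.18,"dz": -0.12}]}}

```text
clock: 13.45
position: [0.4337, -0.0837, 0.2156]
tcp_rot: [-0.0, 0.687, 0.726, -0.003]
contact_force: [-0.1, 0.2, -0.0]
gripper_width: 0.0501
grasp_force: 0.0
```

```bash
sed -i "s/np.load('top.npy')/A/" idx.py; python3 idx.py
python3 - <<'E'
from h import *
A=np.mean([cam('top')['pixels'].astype(float) for k in range(8)],0);B=np.mean([cam('scene')['pixels'].astype(float) for k in range(8)],0)
f=lambda a,g:cv2.convertScaleAbs(a,alpha=g)
cv2.imwrite('pics/g4.png',np.hstack([cv2.resize(f(A[155:215,135:175],2),(400,600),interpolation=cv2.INTER_CUBIC),cv2.copyMakeBorder(cv2.resize(f(B[270:300,180:220],1.1),(400,300),interpolation=cv2.INTER_CUBIC),0,300,0,0,cv2.BORDER_CONSTANT)]))
E
```

```text
rider (np.float64(152.38084457131606), np.float64(166.74938478196674)) [0.7306 0.1902 0.035 ] tab (np.float64(152.1109375), np.float64(216.55136718749998)) [0.6039 0.1816 0.066 ]
[[58 27  8 11 34]
 [60 27  7  9 35]
 [61 29  8  9 32]
 [62 30 11  7 31]
 [67 33 11  8 26]
 [74 37 14 12 24]
 [80 45 26 28 36]
 [81 54 40 40 46]
 [79 52 36 30 30]
 [79 45 22 10 12]
 [79 40 14  5 10]
 [79 41 15  5 16]
 [80 43 16  5 15]
 [84 48 19  5 17]]
[[40 19 12  6  7]
 [42 22 16 14  8]
 [46 25 22 20 11]
 [43 24 18 14  6]
 [32 19 18 12  5]
 [30 33 40 34 21]
 [39 50 58 51 31]
 [27 36 44 37 23]
 [14 16 19 14 11]
 [28 15  8  6  5]
 [49 27 13  7  3]
 [58 32 12  6  4]
 [61 33 12  3  1]
 [61 36 13  4  3]]
```

View pics/g4.png

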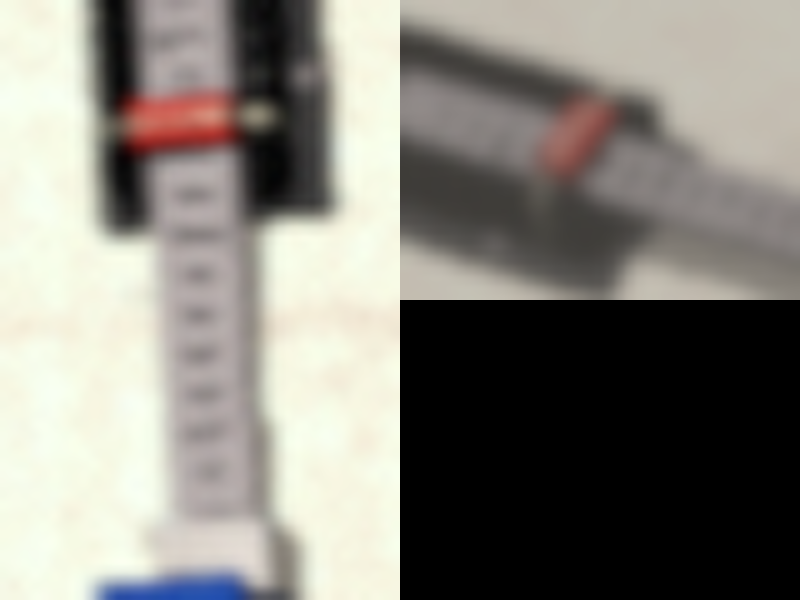

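The white line on the rider, (135,123)→(220,112), lies within about 1 mm of the line through the ticks, (115,127)→(262,117), once parallax is allowed for. The blade is set and stayed put on release. Next is the board.

```bash
python3 go.py .599 -.205 .25 8
```

```text
d [-0.1372  0.1531 -0.0338] yaw 93.66 tilt -1.0 turn 1.495 j [ 0.94  0.34 -0.95  2.11  0.37  0.87 -0.16]
```

Call:
{"api": "inch_along", "payload": {"moves": [{"dz": -0.04,"rz": 0.15},{"dx": -0.04,"dy": 0.04,"dz": -0.04,"rz": 0.3},{"dx": -0.08,"dy": 0.08,"dz": -0.04,"rz": 0.45},{"dx": -0.11,"dy": 0.12,"dz": -0.04,"rz": 0.6},{"dx": -0.11,"dy": 0.17,"dz": -0.035,"rz": 0.75},{"dx": -0.11,"dy": 0.17,"dz": -0.035,"rz": 0.9},{"dx": -0.11,"dy": 0.17,"dz": -0.035,"rz": 1.05},{"dx": -0.11,"dy": 0.17,"dz": -0.035,"rz": 1.2},{"dx": -0.11,"dy": 0.17,"dz": -0.035,"rz": 1.35},{"dx": -0.11,"dy": 0.17,"dz": -0.035,"rz": 1.49},{"dx": -0.11,"dy": 0.17,"dz": -0.035,"rz": 1.49},{"dx": -0.11,"dy": 0.17,"dz": -0.035,"rz": 1.49},{"dx": -0.11,"dy": 0.17,"dz": -0.035,"rz": 1.49}], "jaw": 0.08}}

```text
clock: 15.85
position: [0.6141, -0.1767, 0.2511]
tcp_rot: [-0.0, 0.997, 0.074, -0.0]
contact_force: [0.0, -0.4, -0.3]
gripper_width: 0.0799
grasp_force: 0.0
```

```bash
python3 go.py .599 -.205 .170 8
```

```text
d [-0.0191  0.0258  0.0811] yaw 8.46 tilt -1.0 turn 0.008 j [ 0.62  0.54 -0.53  1.62  0.3   1.07 -1.42]
```

Call:
{"api": "inch_along", "payload": {"moves": [{"dx": -0.019,"dy": 0.026,"dz": 0.01,"rz": 0.008},{"dx": -0.019,"dy": 0.026,"dz": 0.01,"rz": 0.008},{"dx": -0.019,"dy": 0.026,"dz": 0.045,"rz": 0.008},{"dx": -0.019,"dy": 0.026,"dz": 0.08,"rz": 0.008},{"dx": -0.019,"dy": 0.026,"dz": 0.08,"rz": 0.008},{"dx": -0.019,"dy": 0.026,"dz": 0.08,"rz": 0.008}]}}

```text
clock: 16.45
position: [0.599, -0.2049, 0.1712]
tcp_rot: [-0.001, 0.998, 0.069, -0.001]
contact_force: [0.6, 0.8, 1.1]
gripper_width: 0.0803
grasp_force: 0.0
```

```bash
python3 go.py .599 -.205 .170 8;python3 - <<'E'
from h import *
f=lambda n:cam(n)['pixels']
cv2.imwrite('pics/b1.png',np.hstack([cv2.resize(f('scene')[150:260,255:345],(400,489),interpolation=cv2.INTER_CUBIC),cv2.resize(f('top')[160:270,250:340],(400,489),interpolation=cv2.INTER_CUBIC)]))
E
```

```text
d [0.     0.0001 0.0012] yaw 7.89 tilt -1.0 turn -0.002 j [ 0.64  0.62 -0.49  1.69  0.35  0.92 -1.42]
```

View pics/b1.png

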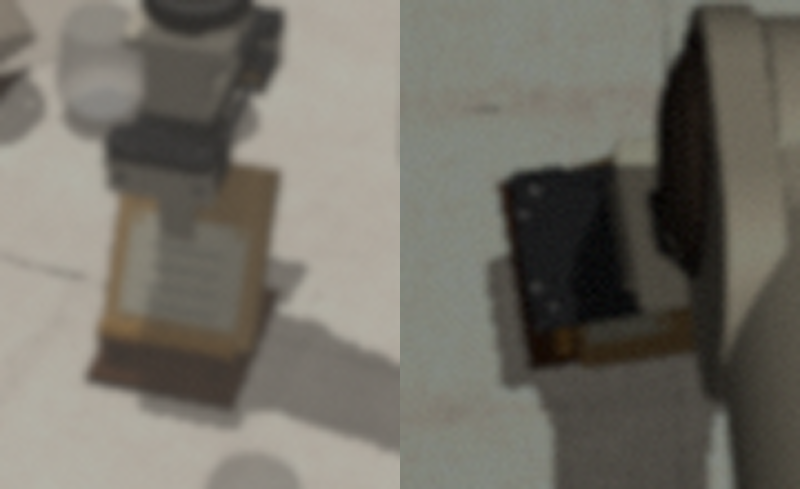

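The scene crop shows one finger in front of the board's face at (178,235), with the board spanning x 118–275. The fingers straddle its top as planned. Now I'll tip it upright about its foot.

Call:
{"api": "inch_along", "payload": {"moves": [{},{},{},{"dy": -0.01,"dz": -0.005},{"dy": -0.02,"dz": -0.009},{"dy": -0.03,"dz": -0.013},{"dy": -0.04,"dz": -0.015},{"dy": -0.05,"dz": -0.016},{"dy": -0.056,"dz": -0.017},{"dy": -0.056,"dz": -0.017},{"dy": -0.056,"dz": -0.017}], "jaw": 0.05}}

```text
clock: 17.65
position: [0.5914, -0.1498, 0.1881]
tcp_rot: [0.0, 0.998, 0.068, -0.0]
contact_force: [0.2, -1.1, 0.3]
gripper_width: 0.0501
grasp_force: 0.1
```

Call:
{"api": "inch_along", "payload": {"moves": [{},{},{},{},{},{}], "jaw": 0, "squeeze": 25}}

```text
clock: 18.25
position: [0.5912, -0.1497, 0.188]
tcp_rot: [-0.0, 0.998, 0.068, -0.0]
contact_force: [-0.6, -0.1, -1.6]
gripper_width: 0.0196
grasp_force: 25.0
```

```bash
python3 go.py .591 -.1485 .187 8;python3 - <<'E'
from h import *
f=lambda n:cam(n)['pixels']
cv2.imwrite('pics/b2.png',np.hstack([cv2.resize(f('scene')[150:260,255:345],(400,489),interpolation=cv2.INTER_CUBIC),cv2.resize(f('top')[160:270,250:340],(400,489),interpolation=cv2.INTER_CUBIC)]))
E
```

```text
d [-0.0001 -0.0012  0.001 ] yaw 7.84 tilt -1.0 turn -0.0028 j [ 0.58  0.57 -0.51  1.74  0.34  0.92 -1.5 ]
```

View pics/b2.png

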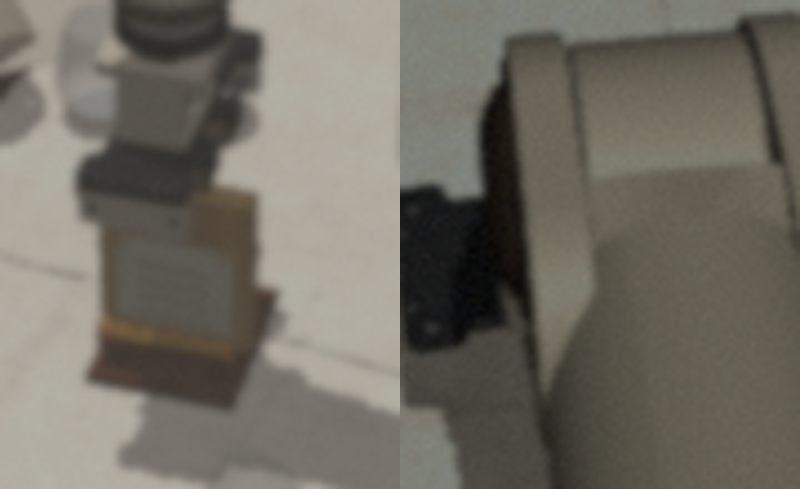

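The board is now upright and flush in the pads at an opening of 19.6 mm. In the scene crop it spans x 100–258. I'll lift it, then carry and turn it.

Call:
{"api": "inch_along", "payload": {"moves": [{"dz": -0.02},{"dz": -0.05},{"dz": -0.09},{"dz": -0.09},{"dz": -0.09}]}}

```text
clock: 18.85
position: [0.5919, -0.1498, 0.2792]
tcp_rot: [0.001, 0.998, 0.068, 0.001]
contact_force: [-0.0, 1.1, -1.2]
gripper_width: 0.0201
grasp_force: 25.0
```

```bash
python3 go.py .565 .179 .275 93.9; python3 - <<'E'
from h import *
s=cam('scene')
p=s['pixels'];cv2.imwrite('pics/b3.png',cv2.resize(p[120:260,235:365],(557,600),interpolation=cv2.INTER_CUBIC))
E
```

```text
d [ 0.0182 -0.3294  0.0039] yaw 7.84 tilt -1.0 turn -1.5021 j [ 0.62  0.46 -0.55  1.67  0.27  1.09 -1.45]
```

Call:
{"api": "inch_along", "payload": {"moves": [{"dy": -0.02,"rz": -0.1},{"dy": -0.05,"rz": -0.2},{"dy": -0.08,"rz": -0.3},{"dy": -0.11,"rz": -0.4},{"dy": -0.14,"rz": -0.5},{"dy": -0.17,"rz": -0.6},{"dy": -0.2,"rz": -0.7},{"dy": -0.23,"rz": -0.8},{"dy": -0.26,"rz": -0.95},{"dy": -0.29,"rz": -1.1},{"dy": -0.31,"rz": -1.2},{"dx": 0.01,"dy": -0.32,"rz": -1.3},{"dx": 0.018,"dy": -0.328,"rz": -1.4},{"dx": 0.018,"dy": -0.328,"rz": -1.5},{"dx": 0.018,"dy": -0.328,"rz": -1.5},{"dx": 0.018,"dy": -0.328,"rz": -1.5},{"dx": 0.018,"dy": -0.328,"rz": -1.5}]}}

```text
clock: 20.6
position: [0.5642, 0.1771, 0.2775]
tcp_rot: [-0.0, 0.684, 0.729, -0.001]
contact_force: [-0.0, 0.6, -1.1]
gripper_width: 0.0196
grasp_force: 25.0
```

```bash
python3 go.py .565 .179 .21 93.9;python3 - <<'E'
from h import *
f=lambda n:cam(n)['pixels']
cv2.imwrite('pics/b4.png',np.hstack([cv2.resize(f('scene')[210:320,180:290],(400,400),interpolation=cv2.INTER_CUBIC),cv2.resize(f('top')[140:250,100:210],(400,400),interpolation=cv2.INTER_CUBIC)]))
E
```

```text
d [0.0018 0.001  0.0675] yaw 93.65 tilt -1.0 turn -0.0044 j [ 0.34  0.55 -0.94  1.71  0.48  1.14 -0.68]
```

View pics/b4.png

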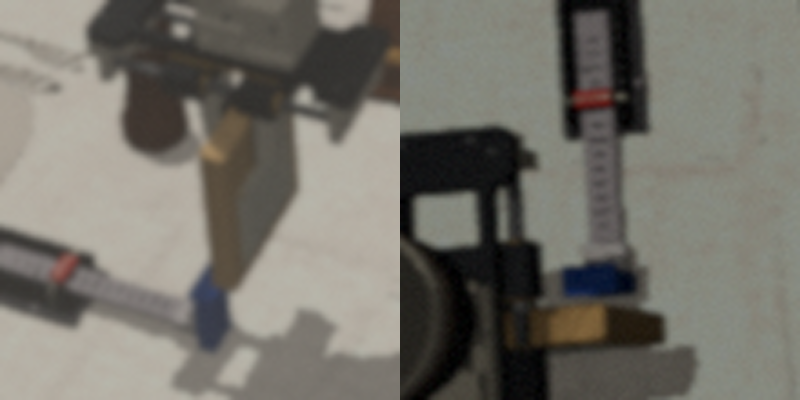

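The top crop shows the end face of the board running from its top edge at (607,325) to its foot at (663,328). The tab is at (600,280) with the board held in front of it, and the rider is still on its mark.

```bash
python3 - <<'E'
from h import *
np.set_printoptions(precision=4,suppress=True)
c=cam('top');L=lambda x,y:(100+(x-400)/3.636-.36,140+y/3.636-.36)
for p,z in(((607,306),.248),((607,344),.248),((663,315),.118),((663,342),.118)):print(onz(c,*L(*p),z))
s=cam('scene');S=lambda x,y:(180+x/3.636-.36,210+y/3.636-.36)
for p,z in(((208,278),.118),((237,290),.118),((298,190),.118)):print('s',onz(s,*S(*p),z))
E
python3 idx.py|head -1
```

```text
[0.577  0.1194 0.248 ]
[0.5568 0.1194 0.248 ]
[0.5772 0.1216 0.118 ]
[0.5605 0.1216 0.118 ]
s [0.5791 0.2183 0.118 ]
s [0.555  0.2195 0.118 ]
s [0.562 0.114 0.118]
rider (np.float64(152.3850499782703), np.float64(166.7368970013038)) [0.7306 0.1902 0.035 ] tab (np.float64(151.77725637415924), np.float64(217.15704676990458)) [0.6024 0.1824 0.066 ]
```

Call:
{"api": "inch_along", "payload": {"moves": [{"dx": 0.002,"dy": 0.005,"dz": 0.03,"rz": -0.004},{"dx": 0.002,"dy": 0.0105,"dz": 0.07,"rz": -0.004},{"dx": 0.002,"dy": 0.0105,"dz": 0.1,"rz": -0.004},{"dx": 0.002,"dy": 0.0105,"dz": 0.1,"rz": -0.004},{"dx": 0.002,"dy": 0.0105,"dz": 0.1,"rz": -0.004},{"dx": 0.002,"dy": 0.0105,"dz": 0.1,"rz": -0.004}]}}

```text
clock: 21.7
position: [0.576, 0.1813, 0.1803]
tcp_rot: [0.001, 0.682, 0.731, 0.001]
contact_force: [-0.0, 0.2, -0.6]
gripper_width: 0.0198
grasp_force: 25.0
```

```bash
python3 go.py .5745 .1805 .160 93.9
```

```text
d [-0.0007 -0.0016  0.0203] yaw 94.02 tilt -1.0 turn 0.0021 j [ 0.27  0.68 -0.85  1.75  0.6   0.99 -0.75]
```

Call:
{"api": "inch_along", "payload": {"moves": [{"dx": -0.001,"dy": -0.001,"dz": 0.006,"rz": 0.002},{"dx": -0.001,"dy": -0.001,"dz": 0.012,"rz": 0.002},{"dx": -0.001,"dy": -0.001,"dz": 0.014,"rz": 0.002},{"dx": -0.001,"dy": -0.001,"dz": 0.016,"rz": 0.002},{"dx": -0.001,"dy": -0.001,"dz": 0.016,"rz": 0.002},{"dx": -0.001,"dy": -0.001,"dz": 0.016,"rz": 0.002}]}}

```text
clock: 22.3
position: [0.574, 0.1794, 0.1623]
tcp_rot: [-0.0, 0.683, 0.731, 0.0]
contact_force: [0.1, -0.1, -1.0]
gripper_width: 0.0196
grasp_force: 25.0
```

```bash
python3 go.py .5745 .1805 .160 93.9;python3 idx.py|head -1
```

```text
d [0.001  0.0005 0.0023] yaw 93.9 tilt -1.0 turn 0.0001 j [ 0.26  0.69 -0.84  1.77  0.62  0.96 -0.76]
rider (np.float64(152.37773152965661), np.float64(166.7430627818245)) [0.7306 0.1902 0.035 ] tab (np.float64(157.48974008207932), np.float64(216.43502051983583)) [0.6038 0.1688 0.066 ]
```

Creep down until it touches.

Call:
{"api": "inch_along", "payload": {"moves": [{"dz": 0.001},{"dz": 0.002},{"dz": 0.003},{"dz": 0.003}]}}

```text
clock: 23.0
position: [0.5739, 0.1792, 0.159]
tcp_rot: [-0.0, 0.683, 0.731, -0.0]
contact_force: [0.2, -0.5, -1.5]
gripper_width: 0.02
grasp_force: 25.0
```

Call:
{"api": "inch_along", "payload": {"moves": [{"dz": 0.001},{"dz": 0.002},{"dz": 0.002}]}}

```text
clock: 23.3
position: [0.5739, 0.1793, 0.157]
tcp_rot: [-0.0, 0.683, 0.731, -0.0]
contact_force: [0.2, -0.4, -0.6]
gripper_width: 0.0201
grasp_force: 25.0
```

Call:
{"api": "inch_along", "payload": {"moves": [{"dz": 0.001},{"dz": 0.002},{"dz": 0.002}]}}

```text
clock: 23.6
position: [0.5742, 0.1793, 0.1555]
tcp_rot: [0.0, 0.683, 0.731, 0.0]
contact_force: [0.1, -0.5, 1.3]
gripper_width: 0.0198
grasp_force: 25.0
```

Call:
{"api": "inch_along", "payload": {"moves": [{"dz": 0.001},{"dz": 0.002},{"dz": 0.002}]}}

```text
clock: 23.9
position: [0.5743, 0.1794, 0.1554]
tcp_rot: [0.001, 0.683, 0.731, -0.0]
contact_force: [-4.8, -2.8, 16.2]
gripper_width: 0.0199
grasp_force: 25.0
```

Call:
{"api": "inch_along", "payload": {"moves": [{"dz": -0.001},{"dz": -0.002},{"dz": -0.002}]}}

```text
clock: 24.2
position: [0.5742, 0.1793, 0.1555]
tcp_rot: [0.0, 0.683, 0.731, 0.0]
contact_force: [-0.4, -0.7, 4.4]
gripper_width: 0.0202
grasp_force: 25.0
```

Call:
{"api": "inch_along", "payload": {"moves": [{},{},{},{}], "jaw": 0.04}}

```text
clock: 24.6
position: [0.5739, 0.1793, 0.155]
tcp_rot: [-0.0, 0.683, 0.731, -0.0]
contact_force: [0.4, -0.4, 0.0]
gripper_width: 0.0395
grasp_force: 0.0
```

Call:
{"api": "inch_along", "payload": {"moves": [{"dz": -0.02},{"dz": -0.05},{"dz": -0.09},{"dz": -0.12},{"dx": -0.05,"dy": -0.04,"dz": -0.12},{"dx": -0.1,"dy": -0.08,"dz": -0.12},{"dx": -0.25,"dy": -0.15,"dz": -0.12},{"dx": -0.25,"dy": -0.15,"dz": -0.12},{"dx": -0.25,"dy": -0.15,"dz": -0.12},{"dx": -0.25,"dy": -0.15,"dz": -0.12},{"dx": -0.25,"dy": -0.15,"dz": -0.12},{"dx": -0.25,"dy": -0.15,"dz": -0.12}]}}

```text
clock: 25.8
position: [0.441, -0.0816, 0.2753]
tcp_rot: [0.0, 0.684, 0.729, -0.0]
contact_force: [1.0, 0.8, 0.6]
gripper_width: 0.0403
grasp_force: 0.0
```

```bash
python3 idx.py|head -1;python3 - <<'E'
from h import *
f=lambda n:cv2.convertScaleAbs(np.mean([cam(n)['pixels'].astype(float) for _ in range(6)],0),alpha=1.5)
cv2.imwrite('pics/e.png',np.hstack([cv2.resize(f('scene')[230:320,180:270],(400,400),interpolation=cv2.INTER_CUBIC),cv2.resize(f('top')[160:240,115:195],(400,400),interpolation=cv2.INTER_CUBIC)]))
E
```

```text
rider (np.float64(152.38929046984973), np.float64(166.7477648849153)) [0.7306 0.1902 0.035 ] tab (np.float64(152.1167920736552), np.float64(216.56507921671263)) [0.6038 0.1816 0.066 ]
```

View pics/e.png

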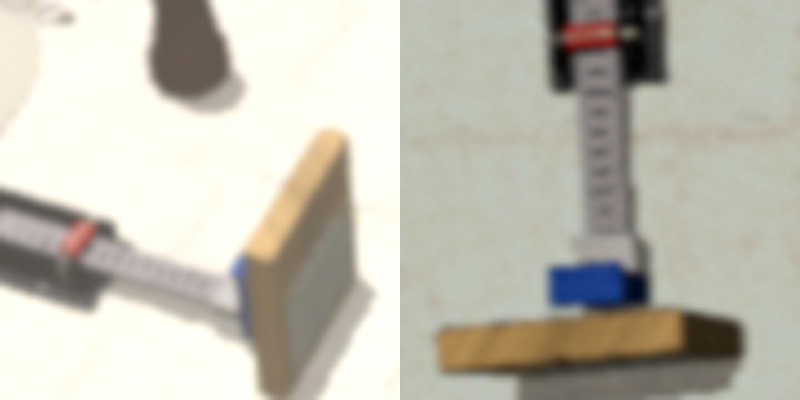

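The board stands upright. Its top-face corners in the crop are about (440,332), (440,372), (683,310) and (686,352), with the cap at (550–622, 266–305).

```bash
python3 - <<'E'
from h import *
np.set_printoptions(precision=4,suppress=True)
c=cam('top');L=lambda x,y:(115+(x-400)/5-.4,160+y/5-.4)
P=[onz(c,*L(*p),.130) for p in((440,332),(440,372),(683,310),(686,352))];T=[onz(c,*L(*p),.068) for p in((550,268),(550,305),(620,266),(622,303))]
P,T=np.array(P),np.array(T);print(P,T,sep='\n')
a=np.radians(3.9);g=np.array([np.cos(a),np.sin(a)]);n=np.array([-g[1],g[0]])
d=(P.mean(0)-T.mean(0))[:2];print('along',d@g,'across',d@n)
w=P[0]-P[2];print('board yaw',np.degrees(np.arctan2(-w[0],w[1])))
for q in((.7314,.189),(.888,.2008)):print('across vs',(P.mean(0)[:2]-q)@n)
A=np.mean([cam('top')['pixels'].astype(float) for _ in range(6)],0)
hsv=cv2.cvtColor(A.astype('uint8'),cv2.COLOR_BGR2HSV)
m=((hsv[...,0]>8)&(hsv[...,0]<28)&(hsv[...,1]>70)&(hsv[...,2]>95)).astype('uint8');m[:220]=0;m[240:]=0;m[:,:118]=0;m[:,195:]=0
k=max(cv2.findContours(m,0,1)[0],key=cv2.contourArea);r=cv2.minAreaRect(k);print(r,onz(c,*r[0],.13))
E
```

```text
[[0.5798 0.2282 0.13  ]
 [0.5621 0.228  0.13  ]
 [0.5871 0.1203 0.13  ]
 [0.5684 0.119  0.13  ]]
[[0.6121 0.1989 0.068 ]
 [0.5945 0.1989 0.068 ]
 [0.6123 0.1656 0.068 ]
 [0.5946 0.1646 0.068 ]]
along -0.029508958406297 across -0.00610395422803946
board yaw 3.8683762245615467
across vs -0.004389778528776674
across vs -0.005511258500858962
((133.70770263671875, 228.16156005859375), (7.6901535987854, 23.194496154785156), 82.87498474121094) [0.5745 0.2035 0.13  ]
```

The board is square (3.87° against 3.9°) with a gap of about 9.5 mm, but it sits about 5 mm off centre towards −y. I'll regrip it and shift it.

```bash
python3 go.py .574 .1793 .2753 93.9
```

```text
d [ 2.5e-01  1.5e-01 -1.0e-04] yaw 93.9 tilt -1.0 turn -0.0001 j [ 1.06  0.26 -1.06  2.04  0.28  0.99 -0.07]
```

Call:
{"api": "inch_along", "payload": {"moves": [{"dx": 0.25,"dy": 0.15},{"dx": 0.25,"dy": 0.15},{"dx": 0.25,"dy": 0.15},{"dx": 0.25,"dy": 0.15},{"dx": 0.25,"dy": 0.15},{"dx": 0.25,"dy": 0.15},{"dx": 0.25,"dy": 0.15},{"dx": 0.25,"dy": 0.15},{"dx": 0.25,"dy": 0.15},{"dx": 0.25,"dy": 0.15}], "jaw": 0.05}}

```text
clock: 28.05
position: [0.574, 0.1772, 0.2751]
tcp_rot: [0.0, 0.684, 0.73, -0.001]
contact_force: [0.4, 0.2, -0.5]
gripper_width: 0.0498
grasp_force: 0.0
```

```bash
python3 go.py .574 .1793 .157 93.9
```

```text
d [2.300e-03 1.000e-04 1.181e-01] yaw 93.75 tilt -1.0 turn -0.0026 j [ 0.34  0.57 -0.94  1.69  0.5   1.15 -0.68]
```

Call:
{"api": "inch_along", "payload": {"moves": [{"dz": 0.03},{"dz": 0.06},{"dz": 0.09},{"dz": 0.118},{"dz": 0.118},{"dz": 0.118},{"dz": 0.118},{"dz": 0.118}]}}

```text
clock: 28.85
position: [0.575, 0.1795, 0.1591]
tcp_rot: [0.001, 0.683, 0.731, 0.001]
contact_force: [-0.1, -0.3, 0.5]
gripper_width: 0.05
grasp_force: 0.0
```

```bash
python3 go.py .574 .1793 .157 93.9
```

```text
d [-0.0001 -0.0011  0.0021] yaw 93.87 tilt -1.0 turn -0.0006 j [ 0.26  0.7  -0.84  1.77  0.63  0.96 -0.78]
```

Call:
{"api": "inch_along", "payload": {"moves": [{},{},{},{},{},{}], "jaw": 0, "squeeze": 20}}

```text
clock: 29.45
position: [0.574, 0.1794, 0.1573]
tcp_rot: [0.0, 0.683, 0.731, 0.0]
contact_force: [0.1, 0.0, 1.0]
gripper_width: 0.02
grasp_force: 20.0
```

```bash
python3 go.py .574 .1793 .157 93.9; python3 idx.py|head -1
```

```text
d [-0.0001 -0.      0.0003] yaw 93.9 tilt -1.0 turn -0.0 j [ 0.26  0.71 -0.84  1.77  0.63  0.96 -0.78]
rider (np.float64(152.38642275013007), np.float64(166.74093983006762)) [0.7306 0.1902 0.035 ] tab (np.float64(157.89344262295083), np.float64(216.49180327868854)) [0.6037 0.1678 0.066 ]
```

Lift 5 mm, shift 5 mm in +y and 2 mm in +x, then set down.

Call:
{"api": "inch_along", "payload": {"moves": [{"dz": -0.005},{"dx": 0.002,"dy": 0.001,"dz": -0.005},{"dx": 0.005,"dy": 0.002,"dz": -0.005},{"dx": 0.005,"dy": 0.002,"dz": -0.005},{"dx": 0.005,"dy": 0.002,"dz": -0.005},{"dx": 0.005,"dy": 0.002,"dz": -0.003},{"dx": 0.005,"dy": 0.002,"dz": -0.001},{"dx": 0.005,"dy": 0.002,"dz": -0.001},{"dx": 0.005,"dy": 0.002,"dz": -0.001}]}}

```text
clock: 30.65
position: [0.5756, 0.1844, 0.1581]
tcp_rot: [-0.0, 0.683, 0.731, -0.0]
contact_force: [0.2, -0.1, -1.0]
gripper_width: 0.0198
grasp_force: 20.0
```

Call:
{"api": "inch_along", "payload": {"moves": [{"dz": 0.0005},{"dz": 0.001},{"dz": 0.001},{"dz": 0.001}]}}

```text
clock: 31.05
position: [0.5757, 0.1845, 0.1573]
tcp_rot: [0.0, 0.683, 0.731, 0.0]
contact_force: [0.4, -0.4, -0.9]
gripper_width: 0.0196
grasp_force: 20.0
```

Call:
{"api": "inch_along", "payload": {"moves": [{"dz": 0.0005},{"dz": 0.001},{"dz": 0.001},{"dz": 0.001}]}}

```text
clock: 31.45
position: [0.5758, 0.1846, 0.1573]
tcp_rot: [0.0, 0.683, 0.731, 0.0]
contact_force: [-1.6, -1.0, 7.4]
gripper_width: 0.0198
grasp_force: 20.0
```

Call:
{"api": "inch_along", "payload": {"moves": [{},{},{},{}], "jaw": 0.04}}

```text
clock: 31.85
position: [0.5756, 0.1844, 0.1561]
tcp_rot: [-0.0, 0.683, 0.731, -0.0]
contact_force: [-0.3, 0.4, 0.7]
gripper_width: 0.0396
grasp_force: 0.0
```

Call:
{"api": "inch_along", "payload": {"moves": [{"dz": -0.02},{"dz": -0.05},{"dz": -0.09},{"dz": -0.12},{"dx": -0.05,"dy": -0.04,"dz": -0.12},{"dx": -0.1,"dy": -0.08,"dz": -0.12},{"dx": -0.25,"dy": -0.15,"dz": -0.12},{"dx": -0.25,"dy": -0.15,"dz": -0.12},{"dx": -0.25,"dy": -0.15,"dz": -0.12},{"dx": -0.25,"dy": -0.15,"dz": -0.12},{"dx": -0.25,"dy": -0.15,"dz": -0.12},{"dx": -0.25,"dy": -0.15,"dz": -0.12},{"dx": -0.25,"dy": -0.15,"dz": -0.12},{"dx": -0.25,"dy": -0.15,"dz": -0.12}]}}

```text
clock: 33.25
position: [0.4436, -0.0733, 0.2764]
tcp_rot: [0.0, 0.681, 0.732, 0.0]
contact_force: [0.5, -0.6, 0.2]
gripper_width: 0.0397
grasp_force: 0.0
```

```bash
python3 idx.py|head -1;python3 - <<'E'
from h import *
f=lambda n:cv2.convertScaleAbs(np.mean([cam(n)['pixels'].astype(float) for _ in range(4)],0),alpha=1.5)
cv2.imwrite('pics/e2.png',np.hstack([cv2.resize(f('scene')[230:320,180:270],(400,400),interpolation=cv2.INTER_CUBIC),cv2.resize(f('top')[160:240,115:195],(400,400),interpolation=cv2.INTER_CUBIC)]))
E
```

```text
rider (np.float64(152.39118038395745), np.float64(166.74301463600074)) [0.7306 0.1902 0.035 ] tab (np.float64(152.0938562578602), np.float64(216.5668638502026)) [0.6038 0.1816 0.066 ]
```

View pics/e2.png

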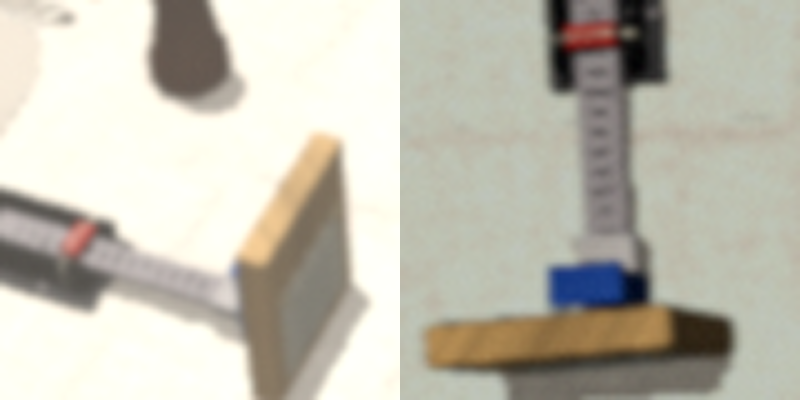

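The board moved about 12 crop pixels (5 mm) in +y, putting its top face at (427–672, 307–367). It is now centred on the blade, standing and close to the tab. The rider and tab positions have not changed, and the gripper is clear.

```bash
python3 -c "from workcell import manip;print(manip.finish_job())"
```

```text
the job is handed in; nothing more can be done
None
```

I handed the job in at about 34 s. The rider is within about 1 mm of the index line, and the board stands upright, square to the blade and centred to within a few mm, about 7 mm from the tab. The robot is touching nothing.

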